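# Store current step three on the LED driver programmer

## Task

Turn the black selector sleeve on the grey LED driver programmer until its red line points at the three-dot mark, and leave it there. Then take the blue-handled stylus from its block, reach its steel tip through the yellow-ringed hole and press the recessed orange button fully down, so that the step is stored; never press the button while the selector stands elsewhere or with anything but the stylus. Finish while still gripping the stylus and holding the button down, and leave the red tape, the white LED driver and the multimeter where they lie.

Things in the scene. Friction and masses are not known exactly. Their poses are not given: they have to be found in the camera images.
- programmer: Grey box fixed to the table (place and yaw vary), 130 mm along its x, 96 mm along its y, top face 45 mm above the table. Origin at the centre of its underside; its -x side faces roughly to the robot. On top, at y 0: the selector sleeve's axis at x +22 mm and the button hole at x -40 mm.
- three_dots (a point): Centre of the three-dot mark on the box's top face, 37 mm from the selector's axis. Four groups of white dots lie on the sleeve's -x side, seen from the robot from left to right one, two, three, four dots, at directions pi-0.825, pi-0.275, pi+0.275 and pi+0.825 rad about the sleeve's axis in the box's frame (from its x axis, anticlockwise from above).
- selector (a joint): Angle of the sleeve, rad, growing anticlockwise seen from above. Detents at 0 (one dot), 0.55 (two), 1.10 (three) and 1.65 (four); stops 0.12 rad beyond the end marks; left near a detent it settles in it. Turns with under 0.1 N m. Starts at one or two dots. The red line's direction in the world is box yaw + pi - 0.825 + this angle.
- selector_grip (a point): Point on the sleeve's axis, 75 mm above the table, where to grip it. The sleeve: a round black skirt 48 mm across, its top 52.5 mm above the table, and on it an upright grip with two ribbed flats 24 mm apart and 34 mm long, its top 87 mm above the table. A red line on the grip's top and one end points along the flats. The point's axes turn with the sleeve; at angle 0 they are parallel to the box's.
- button_hole (a point): Centre of the mouth of the round button hole in the box's top face (45 mm above the table), ringed in yellow. The hole is 12 mm in diameter and vertical, with straight walls. Keep clear of the tall dark lamps on the left of the table (beyond y 0.25 m, up to about 0.5 m high, also beside the arm at x 0.33 to 0.45, y over 0.5) and the brown one, 0.42 m high, at about x 0.78, y 0.07.
- button_top (a point): Centre of the top of the orange button, 9.6 mm in diameter, inside the hole, 14 mm below the mouth (31 mm above the table) when it is up.
- store_button (a joint): Travel of the button, m: 0 up, 0.005 fully down against its stop. A spring pushes back with about 1 N at the start and 4 N fully down.
- stylus_block: Aluminium block 56 x 56 mm, 62 mm high, on a black rubber foot 78 x 78 x 8 mm, fixed to the table (its place and yaw vary). Origin at the centre of its underside. A vertical 10 mm hole in its top centre holds the stylus.
- stylus: Loose stylus, about 50 g, upright in the block. Origin at its tip, z up towards the handle, 129 mm long: steel shaft 6 mm in diameter from 0 to 55 mm, blue handle 16 x 16 mm square (sides along its x and y, parallel to the block's) from 55 to 125 mm, a small black end. The handle's shoulder rests on the block, the tip about 8 mm above the table; lift over 60 mm to draw it out.
- stylus_handle (a point): Point in the middle of the stylus's handle, 95 mm above its tip on its axis.
- tape_red: Bystander: loose red tape roll, 62 x 60 x 21 mm, lying flat; origin at the centre of its underside.
- led_driver_1: Bystander: loose white LED driver, 40 x 196 x 28 mm with its leads; origin at the centre of its underside.
- multimeter: Bystander: loose black multimeter, 145 x 70 x 43 mm; origin at the centre of its underside.
Not all that is in view belongs to the job. Of the things that look like the stylus, the middle-sized one is meant.

How it is judged:
By the outcome, as a careful person would: the job done as asked, in the order asked, and still so for the second after the job is handed in, while the arm keeps its last pose, push and grip.
It also fails if it takes over 58 s, if anything falls off the work surface, if the arm or the gripper's body presses on something with over 40 N, if the wrist force passes 120 N, or if a joint passes its speed limit or range.

## Robot

A 6-joint arm with a two-finger parallel gripper is mounted at the origin on a cart in front of the work surface, level with it; the furniture and walls round the work are solid. World frame = base frame: x ahead of the robot, y to its left, z up, the work surface at z = 0. Lengths are in m, angles in rad, forces in N, time in s.
With the tool pointing down it reaches from about 0.325 to 0.775 m from the base axis. Payload 5.5 kg.
Tool frame: the origin (TCP) lies between the finger pads; the fingertips stand 8 mm ahead of it and the grasp point (between the pads) lies 11 mm behind it (tcp_to_tips is the distance from the TCP to the fingertips, in m); z points along the fingers, y is the line along which they close (so a half turn about z gives the same grasp; the last joint's range is limited). The gripper opens to 88 mm and grips with 3 to 60 N. Pads are 20 mm wide; open, the fingers measure 115 mm over their backs; the gripper's body (75 mm by 178 mm) begins 61 mm behind the grasp point.
Start: joints at [-0.057, 0.091, 1.231, -0, 1.82, -0.057], TCP at [0.6, -0, 0.231] pointing down, gripper open.
Joint ranges: [-2.87, 2.87], [-0.86, 2.18], [0.17, 2.46], [-1.51, 4.65], [0.06, 2.69], [-2.65, 2.65]. Speed limits (rad/s): [2.57, 2.57, 3.01, 3.14, 3.14, 3.14].

## Interface

Orientations are given as a unit quaternion [w, x, y, z].
In Python, from bench import * gives the robot as it stands. Calls block until the motion is done:
- move_to(position, orientation): joint-space move of the TCP to a pose.
- move_l(position, speed=0.15, orientation=None): straight line of the TCP; orientation=None keeps the orientation; speed is the mean speed in m/s.
- movej(angles): joint-space move.
- gripper_open() and close(): open the fingers fully, or close them until they stop; the grip force is fixed at half the most.
- hold(seconds).
- inverse_kinematics(position, orientation): joint angles nearest the present ones, or None.
- state(): the state.
- get_image(name): name is "scene" or "side" or "wrist"; returns a dict with "frame" (480x640x3 uint8, blue, green, red), "depth" (480x640 float32, m along the optical axis (not along the pixel's ray), 0 where there is no reading), "camera_matrix" (3x3 intrinsics, pixels), "view" (4x4, takes a point from world to camera coordinates). Camera axes: x right, y up, looking along -z (the intrinsics and any distortion apply to the point x, -y, -z); pixel columns grow to the right and rows downward; lengths in m; the calibration is good to about 2 mm. The wrist camera is an equidistant fisheye: a pixel r from the principal point sees the ray r / f radians off the axis. A picture is of the moment at which its call begins.
A pose or a line that the arm cannot do raises IKError and nothing moves.
- job_done(): hands the job in; it is judged then, once.
The state is a dict: "time": time; "joint_pos": joint angles; "dq": joint speeds; "joint_torque": joint torques, N m; "ee_pos": TCP position; "ee_rot": TCP orientation; "ft_force": force on the tool from outside, world axes, zero at the start; "moment": the same for the moment, N m; "finger_gap": finger opening in m; "finger_force": force on a finger pad.
Only numpy, scipy, OpenCV 4.12 (cv2) and the standard library are available. Lean on these libraries where they do the work, as an engineer would, in place of code of your own. Each camera call takes 0.05 s, during which the arm holds its last target. There are 200 camera calls.

## Working session

There is one attempt and no reset: what is moved stays moved. The work goes in short steps, each a Python script; the robot and the scene stay as the last script left them, time stands still between calls to the robot, and variables do not carry over. Pictures are saved under pics/ and viewed, at most 10 in all, crops included, and the job is handed in when it is done.

```bash
mkdir -p pics
cat > h.py <<'E'
import numpy as np, cv2
from bench import *
def shot(n,f):
    im=get_image(n); cv2.imwrite('pics/'+f+'.png',im['frame']); np.savez('pics/'+f+'.npz',**{k:np.array(im[k]) for k in im}); return im
def ray(im,u,v,fish=False):
    K=np.array(im['camera_matrix']);V=np.array(im['view'])
    a=(u-K[0,2])/K[0,0];b=(v-K[1,2])/K[1,1]
    if fish:
        r=np.hypot(a,b);s=np.sin(r)/r if r>1e-9 else 1;d=np.array([a*s,-b*s,-np.cos(r)])
    else: d=np.array([a,-b,-1.])
    R=V[:3,:3];return -R.T@V[:3,3],R.T@d
def onz(im,u,v,z,fish=False):
    o,d=ray(im,u,v,fish);return (o+d*(z-o[2])/d[2]).round(4)
def proj(im,p,fish=False):
    K=np.array(im['camera_matrix']);V=np.array(im['view']);c=V[:3,:3]@np.array(p)+V[:3,3];c=c*[1,-1,-1]
    if fish:
        h=np.hypot(c[0],c[1]);t=np.arctan2(h,c[2]);q=c[:2]/max(h,1e-9)*t
    else:q=c[:2]/c[2]
    return K[0,0]*q[0]+K[0,2],K[1,1]*q[1]+K[1,2]
E
python3 - <<'E'
from h import *
for n in('scene','side','wrist'):
    im=shot(n,n+'0');print(n,im['frame'].shape,np.round(im['camera_matrix'],1).tolist(),np.round(im['view'],3).tolist(),[k for k in im])
print(state())
a=[cv2.imread(f'pics/{n}0.png') for n in('scene','side')]
E
```

```text
scene (480, 640, 3) [[572.1, 0.0, 334.9], [0.0, 572.1, 242.6], [0.0, 0.0, 1.0]] [[0.443, -0.897, -0.002, -0.367], [0.427, 0.209, 0.88, -0.241], [-0.788, -0.39, 0.476, -0.917], [0.0, 0.0, 0.0, 1.0]] ['frame', 'depth', 'camera_matrix', 'view']
side (480, 640, 3) [[581.1, 0.0, 325.0], [0.0, 581.1, 239.0], [0.0, 0.0, 1.0]] [[-0.931, -0.364, -0.005, 0.419], [0.166, -0.436, 0.885, -0.223], [-0.325, 0.823, 0.466, -1.062], [0.0, 0.0, 0.0, 1.0]] ['frame', 'depth', 'camera_matrix', 'view']
wrist (480, 640, 3) [[371.6, 0.0, 317.6], [0.0, 371.6, 238.7], [0.0, 0.0, 1.0]] [[1.0, -0.0, -0.002, -0.599], [-0.0, 0.966, -0.26, 0.031], [0.002, 0.26, 0.966, -0.391], [0.0, 0.0, 0.0, 1.0]] ['frame', 'depth', 'camera_matrix', 'view']
{'time': 0.15, 'joint_pos': array([-5.66647900e-02,  9.17210480e-02,  1.23159959e+00, -3.93620555e-06,
        1.81985701e+00, -5.66852985e-02]), 'dq': array([-0.0002382 , -0.00053289, -0.00147801,  0.00145961, -0.0003721 ,
        0.00089712]), 'joint_torque': array([ 1.35033202e-03, -4.47044814e+01, -4.06907630e+01,  6.99103042e-02,
        2.74600578e-02, -1.16549641e-04]), 'ee_pos': array([5.99771765e-01, 3.09911517e-05, 2.29751076e-01]), 'ee_rot': array([-5.89950483e-04,  7.07099650e-01,  7.07113468e-01, -5.29159214e-04]), 'ft_force': array([-0.10683167, -0.54027025, -0.01668436]), 'moment': array([ 0.00625891,  0.01464426, -0.0143603 ]), 'finger_force': 0.0, 'finger_gap': 0.08792249214512572}
```

View pics/scene0.png

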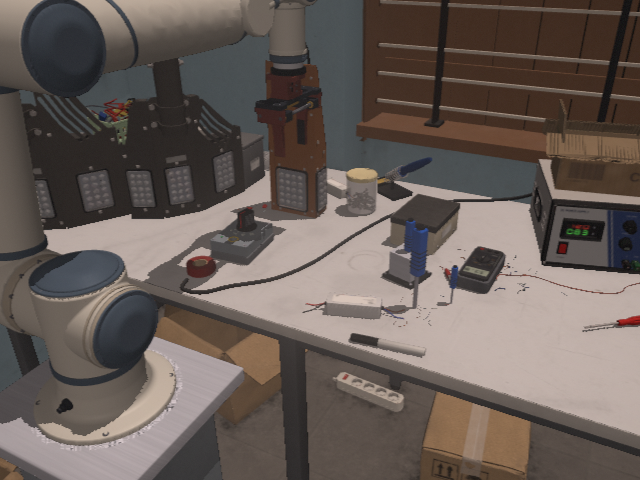

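View pics/wrist0.png

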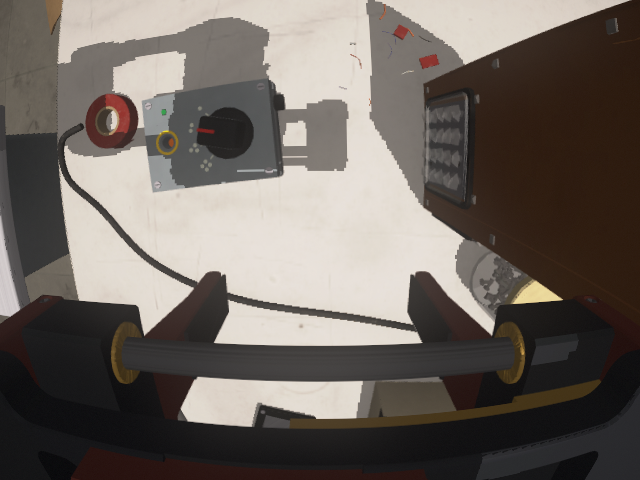

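The wrist view shows the yellow ring at (167,143), the selector's centre near (228,132) with its red line at about (205,131), which is two dots, and the tape at (110,120). In the scene view the blue styluses are at (409,237), (420,250) and (453,277).

Run:
```python
import cv2,numpy as np
a=cv2.imread('pics/scene0.png')[190:320,340:520];b=cv2.imread('pics/side0.png')
cv2.imwrite('pics/c0.png',np.vstack([cv2.resize(a,(640,462),interpolation=2)])) 
from h import *
w={k:v for k,v in np.load('pics/wrist0.npz').items()}
hsv=cv2.cvtColor(w['frame'],cv2.COLOR_BGR2HSV)
m=cv2.inRange(hsv,(20,120,80),(35,255,255));m[:, :140]=0;m[:,200:]=0;m[:110]=0;m[180:]=0
ys,xs=np.nonzero(m);e=cv2.fitEllipse(np.c_[xs,ys].astype(np.float32));print(e)
h=onz(w,(xs.min()+xs.max())/2,(ys.min()+ys.max())/2,.045,True);print('hole',h)
m=cv2.inRange(hsv,(0,150,60),(10,255,255));m[:, :190]=0;m[:,230:]=0;m[:110]=0;m[160:]=0
ys,xs=np.nonzero(m);L=np.array([onz(w,x,y,.087,True)[:2] for x,y in zip(xs,ys)]);c=L.mean(0);u,s,v=np.linalg.svd(L-c);print('line',c,np.arctan2(v[0,1],v[0,0]),len(xs))
for p in[(145,98),(272,80),(282,175),(153,191)]:print(onz(w,*p,.045,True))
```

```text
((166.74295043945312, 142.26882934570312), (20.10577964782715, 22.256071090698242), 9.513671875)
hole [0.4549 0.076  0.045 ]
line [0.50768448 0.08296552] -0.1916920118160541 58
[0.4324 0.1212 0.045 ]
[0.5578 0.1286 0.045 ]
[0.5663 0.0409 0.045 ]
[0.4373 0.0291 0.045 ]
```

View pics/c0.png

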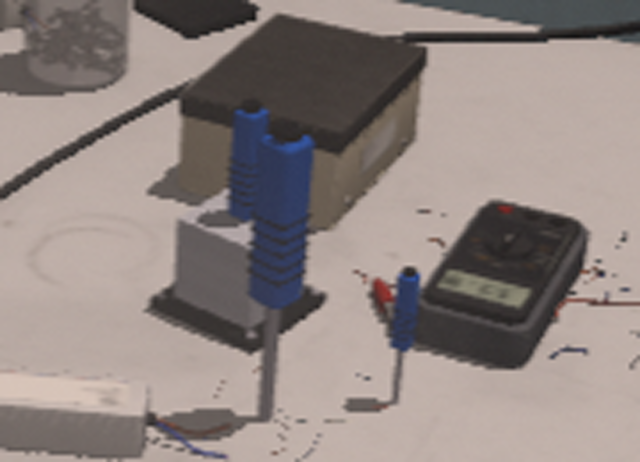

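View pics/side0.png

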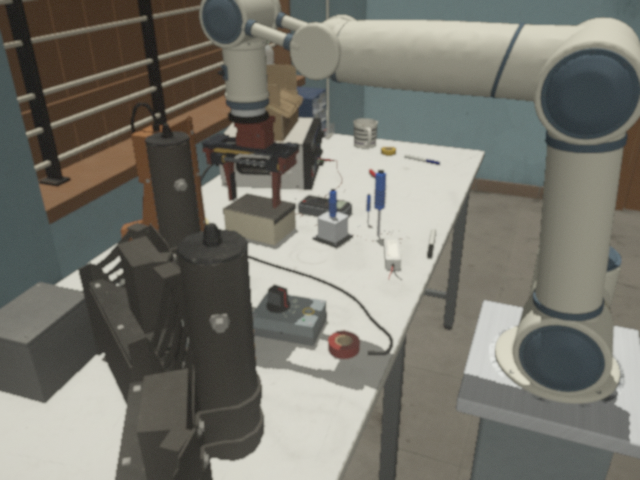

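The side and scene views show the middle-sized stylus standing in the aluminium block, with its handle at side (333,203) and scene (410,237). The larger and smaller ones are free-standing decoys. I'll locate the stylus from depth and move above the selector.

```bash
cat >> h.py <<'E'
def q(phi):  # tool pointing down, closing line at angle phi
    from scipy.spatial.transform import Rotation as R
    y=np.array([np.cos(phi),np.sin(phi),0]);z=np.array([0,0,-1.]);x=np.cross(y,z)
    r=R.from_matrix(np.c_[x,y,z]).as_quat();return [r[3],r[0],r[1],r[2]]
def blue(im):
    hsv=cv2.cvtColor(im['frame'],cv2.COLOR_BGR2HSV);return cv2.inRange(hsv,(105,140,60),(125,255,255))
E
python3 - <<'E'
from h import *
for n,box in(('scene',(400,215,412,260)),('side',(325,185,340,218))):
    w={k:v for k,v in np.load(f'pics/{n}0.npz').items()};m=blue(w);x0,y0,x1,y1=box
    k=np.zeros_like(m);k[y0:y1,x0:x1]=m[y0:y1,x0:x1];ys,xs=np.nonzero(k)
    P=[]
    for x,y in zip(xs,ys):
        o,d=ray(w,x,y);P.append(o+d*w['depth'][y,x])
    P=np.array(P);print(n,len(P),np.median(P,0),P.min(0),P.max(0))
move_to([.515,.081,.21],q(1.38));s=state();print(s['time'],s['joint_pos'],s['ee_pos'])
shot('wrist','w1')
E
```

```text
scene 7 [ 0.54247288 -0.31177847  0.13190154] [ 0.53947911 -0.3134574   0.130664  ] [ 0.54519596 -0.30358924  0.13372453]
side 2 [ 0.54529932 -0.29692096  0.13327106] [ 0.54343755 -0.29839057  0.13240111] [ 0.5471611  -0.29545135  0.13414101]
1.2833 [ 9.05287950e-02 -1.23826967e-01  1.47965808e+00 -1.42330539e-04
  1.78553443e+00 -1.28798391e+00] [0.51517256 0.08085791 0.21006893]
```

View pics/w1.png

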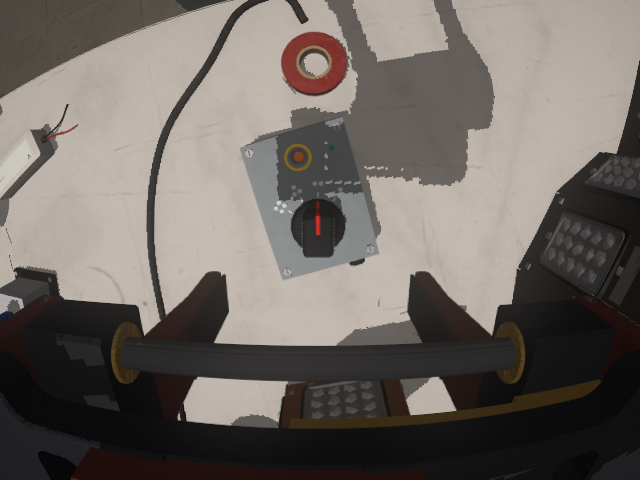

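The wrist view shows the red line vertical at (318,219), so the fingers are parallel to the flats. The ring is at (298,157), and the three dots at about (297,190) lie to the left of the line.

Run:
```python
from h import *
w={k:v for k,v in np.load('pics/w1.npz').items()}
hsv=cv2.cvtColor(w['frame'],cv2.COLOR_BGR2HSV)
m=cv2.inRange(hsv,(20,120,80),(35,255,255));m[:, :270]=0;m[:,330:]=0;m[:130]=0;m[180:]=0
ys,xs=np.nonzero(m);h=onz(w,(xs.min()+xs.max())/2,(ys.min()+ys.max())/2,.045,True);print('hole',h,xs.min(),xs.max(),ys.min(),ys.max())
m=cv2.inRange(hsv,(0,150,60),(10,255,255));m|=cv2.inRange(hsv,(170,150,60),(180,255,255));m[:, :300]=0;m[:,335:]=0;m[:195]=0;m[250:]=0
ys,xs=np.nonzero(m);print(ys.min(),ys.max())
L=np.array([onz(w,x,y,.087,True)[:2] for x,y in zip(xs,ys)]);c=L.mean(0);u,s,v=np.linalg.svd(L-c);a=np.arctan2(v[0,1],v[0,0]);print('line',c,a,L.min(0),L.max(0))
S=[onz(w,*p,.045,True)[:2] for p in[(249,154),(340,124),(371,248),(287,272)]];print(S)
for i,j in((0,3),(1,2)):d=S[j]-S[i];print(np.arctan2(d[1],d[0]),np.hypot(*d))
yaw=.275+(a if abs(a)<1.5 else a-np.pi*np.sign(a));print('yaw',yaw,'axis',h[:2]+.062*np.array([np.cos(yaw),np.sin(yaw)]))
```

```text
hole [0.4552 0.0758 0.045 ] 284 311 144 170
202 234
line [0.50376296 0.08362963] -0.17769231429655274 [0.4899 0.0805] [0.5148 0.0867]
[array([0.4439, 0.0353]), array([0.4343, 0.1167]), array([0.5471, 0.1243]), array([0.555 , 0.0452])]
0.08887417481310782 0.11154021696231367
0.06727421214049678 0.11305573846559051
yaw 0.09730768570344728 axis [0.5169067  0.08182356]
```

Run:
```python
from h import *
c=[.5168,.0815]
def p(t):
    s=state();print(t,round(s['time'],2),s['ee_pos'].round(4),s['ft_force'].round(1),s['moment'].round(2),round(s['finger_gap'],4),round(s['finger_force'],1))
move_to(c+[.13],q(1.387));move_l(c+[.0655],.08);p('down')
close();p('grip')
for a in(.14,.28,.42,.55):move_to(c+[.0655],q(1.387+a));p(a)
gripper_open();hold(.2);p('open')
move_l(c+[.21],.15);shot('wrist','w2');p('up')
```

```text
down 2.71 [0.5171 0.0815 0.0661] [0.2 0.4 0.3] [ 0.16 -0.1  -0.04] 0.0877 0.0
grip 3.71 [0.5166 0.0807 0.0655] [-2.3 -4.7  0.8] [-0.65  0.19 -0.06] 0.0241 30.0
0.14 3.97 [0.5166 0.0805 0.0654] [-2.4 -5.7  2.1] [-0.7   0.22 -0.02] 0.024 30.0
0.28 4.22 [0.5166 0.0804 0.0655] [-2.5 -5.9  1.2] [-0.75  0.24  0.06] 0.0237 30.0
0.42 4.48 [0.5166 0.0803 0.0655] [-2.4 -5.5  1.5] [-0.79  0.19  0.04] 0.0235 30.0
0.55 4.73 [0.5166 0.0802 0.0655] [-1.9 -6.8  1.1] [-0.86  0.19  0.02] 0.0236 30.0
open 6.02 [0.5168 0.0815 0.0655] [-0.4  0.  -1.1] [ 0.13 -0.04 -0.01] 0.0882 0.0
up 7.18 [0.5163 0.0814 0.2085] [-0.8  0.4  0.8] [ 0.13 -0.02  0.02] 0.088 0.0
```

View pics/w2.png

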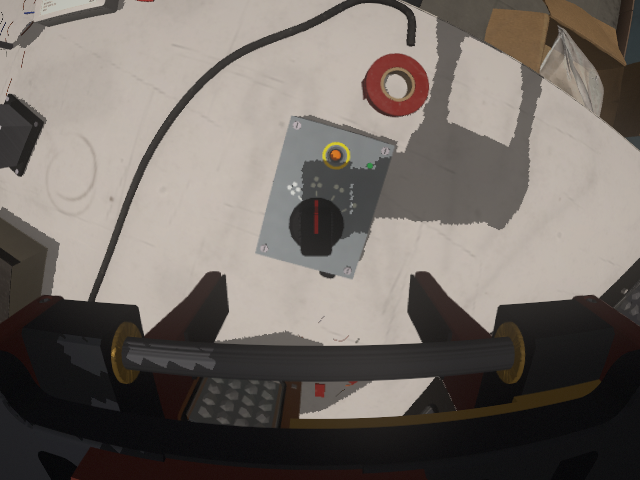

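The wrist view shows the red line at (316,215) pointing at the three-dot group at (316,183), so the selector is set. Next is the stylus.

Run:
```python
from h import *
w={k:v for k,v in np.load('pics/w2.npz').items()}
hsv=cv2.cvtColor(w['frame'],cv2.COLOR_BGR2HSV)
m=cv2.inRange(hsv,(20,120,80),(35,255,255));m[:, :315]=0;m[:,360:]=0;m[:135]=0;m[176:]=0
ys,xs=np.nonzero(m);print('hole',onz(w,(xs.min()+xs.max())/2,(ys.min()+ys.max())/2,.045,True),xs.min(),xs.max(),ys.min(),ys.max())
s={k:v for k,v in np.load('pics/scene0.npz').items()};print('decoys',onz(s,415,306,0),onz(s,452,302,0))
move_to([.5,-.05,.27],q(0));move_to([.545,-.30,.27],q(0));shot('wrist','w3');print(state()['time'],state()['ee_pos'])
```

```text
hole [0.4551 0.0753 0.045 ] 322 349 142 168
decoys [ 0.4499 -0.363   0.    ] [ 0.4957 -0.4246  0.    ]
9.7167 [ 0.54540007 -0.29844015  0.27063243]
```

View pics/w3.png

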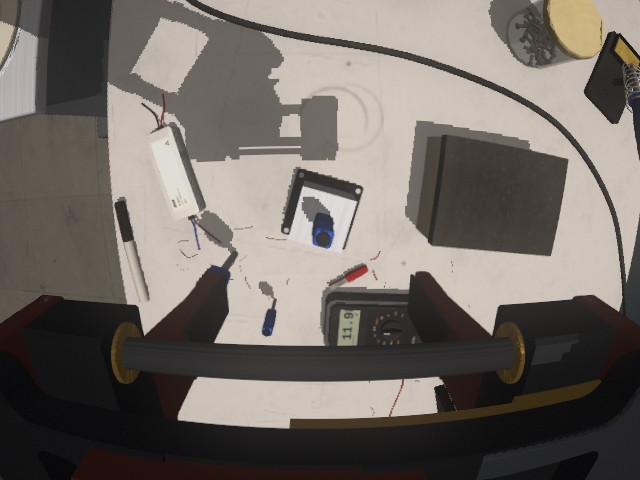

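The wrist view shows the stylus end on at (323,238) in its block, whose foot edge runs (300,170) to (361,187). The large decoy is at (220,270) and the small one at (269,320).

```bash
cat >> h.py <<'E'
def p(t):
    s=state();print(t,round(s['time'],2),s['ee_pos'].round(4),s['ft_force'].round(1),s['moment'].round(2),round(s['finger_gap'],4),round(s['finger_force'],1))
E
python3 - <<'E'
from h import *
w={k:v for k,v in np.load('pics/w3.npz').items()}
f=w['frame'];g=f[228:252,308:340].max(2);m=(g<70).astype(np.uint8)
n,l,st,ce=cv2.connectedComponentsWithStats(m);i=1+np.argmax(st[1:,4]);u,v=ce[i]+[308,228];print(st[i],u,v,onz(w,u,v,.137,True))
top=onz(w,u,v,.137,True)
C=np.array([onz(w,*c,.008,True)[:2] for c in[(302,174),(358,190),(286,232)]]);print(C,np.arctan2(*(C[1]-C[0])[::-1]),np.arctan2(*(C[0]-C[2])[::-1])-np.pi/2)
print(cv2.resize(g,None,fx=1,fy=1)[::2,::2])
E
```

```text
[  8   5  14  13 148] 322.85135135135135 238.8310810810811 [ 0.549  -0.3045  0.137 ]
[[ 0.5273 -0.264 ]
 [ 0.5904 -0.2819]
 [ 0.5082 -0.331 ]] -0.27641484448313797 -0.27770817642424617
[[218 220 115  71  77 121 124  97  80  77  79  77  84 222 221 214]
 [217 221 119  73 126 165 129  99 115 135 116  98  78 191 220 217]
 [219 220  93  79 146 164 120  75  74  89 168 159 138 184 218 218]
 [220 218  86  91 145  82  61  64  65  61 102 193 170 177 216 218]
 [220 219 154 114  81  62  64  65  66  66  65 179 169 196 216 219]
 [220 220 154 139  61  63  63  65  66  66  66 101 151 215 218 220]
 [219 222 158 151  63  63  63  65  64  65  66 119 170 217 218 221]
 [216 223 176 161 158  62  63  64  64  65  66 142 188 216 218 221]
 [218 221 202 168 171  87  63  64  64  64  78 156 207 217 219 221]
 [210 211 212 219 216 160 124  91  85 135 178 169 216 218 220 221]
 [211 211 211 211 212 211 214 216 209 166 195 219 216 219 220 221]
 [211 209 209 210 211 212 213 211 212 212 213 216 217 219 220 222]]
```

Run:
```python
from h import *
c=[.549,-.305];P=-.277
move_to(c+[.2],q(P));move_l(c+[.092],.1);p('down')
close();p('grip');hold(.1)
move_l(c+[.18],.12);p('lift')
move_to([.5,-.1,.22],q(P));move_to([.4551,.0755,.20],q(P));hold(.3);p('over')
a=shot('scene','s4');b=shot('side','d4');shot('wrist','w4')
pr=[proj(i,[.4551,.0755,.116]) for i in(a,b)];print(pr)
o=[]
for i,(u,v) in zip((a,b),pr):
    u,v=int(u),int(v);o.append(cv2.resize(i['frame'][v-60:v+60,u-40:u+40],(400,600),interpolation=cv2.INTER_CUBIC))
cv2.imwrite('pics/c4.png',np.hstack(o))
```

```text
down 11.33 [ 0.5495 -0.3053  0.0931] [-0.5  1.1 -0.2] [-0.02  0.    0.  ] 0.0875 0.0
grip 12.43 [ 0.549 -0.305  0.092] [0.4 0.4 0.1] [-0.01  0.01  0.01] 0.0161 30.0
lift 13.42 [ 0.5487 -0.3048  0.1789] [ 0.5  0.9 -1.8] [ 0.02 -0.01 -0.01] 0.0161 30.0
over 15.34 [0.4555 0.0745 0.2   ] [ 0.2 -0.3 -0.8] [0.   0.08 0.02] 0.0158 30.0
[(np.float64(228.25291649350976), np.float64(210.14833427374805)), (np.float64(307.3084412871498), np.float64(280.2932153587293))]
```

View pics/c4.png

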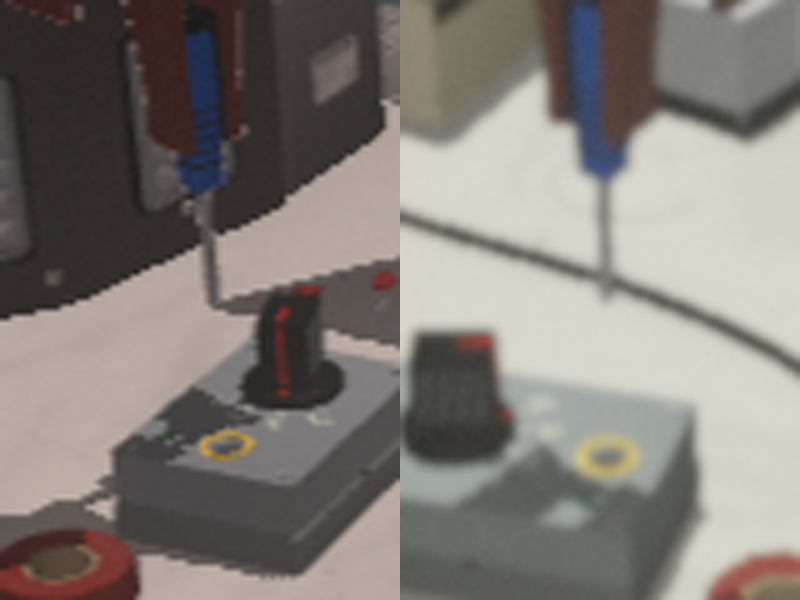

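View pics/w4.png

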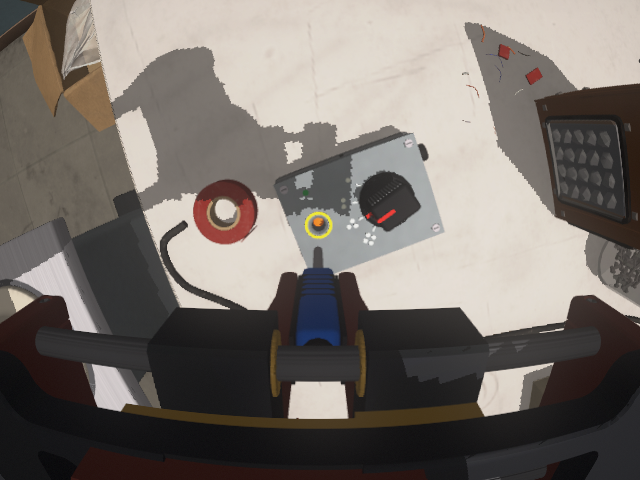

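Both crops show the stylus hanging straight down, with its tip at scene (230.6,210.6) and side (308,279.6). The ring is at scene (233.4,239.2) and side (308.5,311). The wrist view shows the tip at (318,250) just before the ring at (318,225). I'll triangulate both tip and hole in the same views.

Run:
```python
from h import *
from scipy.optimize import least_squares as ls
L=lambda f:{k:v for k,v in np.load(f'pics/{f}.npz').items()}
a,b,w=L('s4'),L('d4'),L('w4')
ring=[]
for im,(u,v) in((a,(233,239)),(b,(308,311)),(w,(318,225))):
    r=16 if im is w else 9
    hsv=cv2.cvtColor(im['frame'],cv2.COLOR_BGR2HSV)[v-r:v+r,u-r:u+r];m=cv2.inRange(hsv,(18,90,80),(36,255,255));ys,xs=np.nonzero(m)
    ring.append(((xs.min()+xs.max())/2+u-r,(ys.min()+ys.max())/2+v-r))
print(ring)
H=np.array([onz(a,*ring[0],.045),onz(b,*ring[1],.045),onz(w,*ring[2],.045,True)]);print(H)
# tip rows at steel end
def tri(pa,pb):
    return ls(lambda X:np.r_[np.subtract(proj(a,X),pa),np.subtract(proj(b,X),pb)],[.455,.075,.116]).x
print('tip',tri((230.6,210.6),(308,279.6)),'hole tri',tri(ring[0],ring[1]))
for z in(.116,.171,.235):print(z,proj(a,[.4555,.0745,z]),proj(b,[.4555,.0745,z]),proj(w,[.4555,.0745,z],True))
# measured axis columns: steel/handle columns per row
for im,(u,v) in((a,(228,150)),(b,(306,225))):
    m=blue(im);
    for y in range(v,v+75,3):
        xs=np.nonzero(m[y,u-15:u+15])[0]
        if len(xs):print(y,xs.min()+u-15,xs.max()+u-15,end=' | ')
    print()
```

```text
[(np.float64(233.0), np.float64(238.5)), (np.float64(308.0), np.float64(312.0)), (np.float64(317.5), np.float64(225.0))]
[[0.4583 0.0727 0.045 ]
 [0.4545 0.0771 0.045 ]
 [0.4546 0.0756 0.045 ]]
tip [0.45608468 0.07048771 0.1149057 ] hole tri [0.45703978 0.07321823 0.04344324]
0.116 (np.float64(228.7381509014627), np.float64(210.16401838311725)) (np.float64(307.31953028169005), np.float64(279.9904815441495)) (np.float64(319.107425885096), np.float64(250.02531971306027))
0.171 (np.float64(226.42672622313125), np.float64(186.84492594939258)) (np.float64(306.7396252518791), np.float64(254.5097787972735)) (np.float64(319.4472049077694), np.float64(280.13931105432874))
0.235 (np.float64(223.60946435164155), np.float64(158.42263271736672)) (np.float64(306.0287686602132), np.float64(223.27513764611362)) (np.float64(320.13740951432493), np.float64(343.0227919216209))
156 228 228 | 159 226 229 | 162 226 229 | 165 227 230 | 168 227 230 | 171 227 228 | 183 224 224 | 186 225 230 |
```

Run:
```python
from h import *
move_l([.4551,.0768,.135],.08);hold(.4);p('near')
a=shot('scene','s5');b=shot('side','d5');w=shot('wrist','w5')
o=[]
for i,(u,v) in((a,(233,235)),(b,(308,306)),(w,(318,265))):
    r=20 if i is not w else 30
    o.append(cv2.resize(i['frame'][v-r:v+r,u-r:u+r],(266,266) if 0 else (266,400)[:1]*2,interpolation=cv2.INTER_CUBIC))
cv2.imwrite('pics/c5.png',np.hstack(o))
```

```text
near 16.86 [0.4552 0.0768 0.1352] [-0.2 -0.1 -0.3] [-0.02  0.05  0.01] 0.0156 30.0
```

View pics/c5.png

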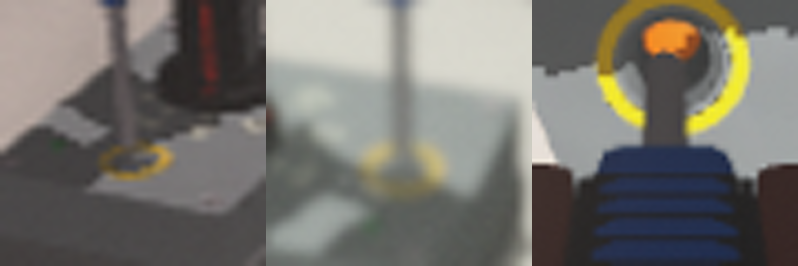

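The crops show the tip just over the ring, slightly left of centre in the scene and wrist views (shaft x 667 against ring x 675 in the crop), about 1 mm off. I'll check this numerically and correct it.

Run:
```python
from h import *
w={k:v for k,v in np.load('pics/w5.npz').items()}
hsv=cv2.cvtColor(w['frame'],cv2.COLOR_BGR2HSV)
m=cv2.inRange(hsv,(22,120,60),(34,255,255));m[:,:295]=0;m[:,345:]=0;m[:225]=0;m[:][275:]=0
ys,xs=np.nonzero(m);print(xs.min(),xs.max(),ys.min(),ys.max())
# ring outer circle fit (world, on z=.045)
P=np.array([onz(w,x,y,.045,True)[:2] for x,y in zip(xs,ys)])
A=np.c_[2*P,np.ones(len(P))];s=np.linalg.lstsq(A,(P**2).sum(1),rcond=None)[0];print('ring centre',s[:2],'r',np.sqrt(s[2]+s[0]**2+s[1]**2))
print('tip seen',onz(w,318.2,247.4,.051,True), 'pred px',proj(w,[.4552,.0768,.051],True))
a={k:v for k,v in np.load('pics/s5.npz').items()}
g=a['frame'][228:242,224:242];print(g.max(2))
```

```text
303 336 232 264
ring centre [0.45521131 0.07558336] r 0.010607289660525796
tip seen [0.4552 0.0783 0.051 ] pred px (np.float64(318.791966399878), np.float64(249.50672901787902))
[[147  98  70  66  67  68  84  91  82  71  68  68  58  50  43  44  44  45]
 [ 87  70  68  68  69  66  84  90  85  74  79  84  66  46  44  43  45  45]
 [ 68  67  68  68  68  67  83  90  88  75  70  70  70  63  54  46  44  46]
 [ 91  68  67  68  67  66  77  88  91  76  66  69  69  77  81  69  60  54]
 [122  91  67  67  68  67  77  88  94  87  77  71  69  74  72  68  67  67]
 [122 122 118  90  68  67  73  85  95  85  82  89  85  75  68  70  69  74]
 [122 121 122 120 119  90  71  87  95  81  71  76  75  70  70  69  68  88]
 [122 122 123 122  96  69  72  85  94  81  69  70  70  68  69 107 120 129]
 [ 74 108  96  74  69  68  67  85  95  92  87  80 108 122 121 123 122 122]
 [ 66  71  69  68  68  78 101  92  87  89 104 130 171 176 141 123 123 123]
 [ 67  68  67  68  93  94  78  74  78  98 104 107 116 189 176 132 124 123]
 [ 67  68  68  73  90  81  67  69  75  79  80  83 139 184 153 121 123 122]
 [ 68  67  68  68  87  95  80  83  81  83 127 139 160 146 125 122 122 124]
 [ 67  67  68  68 106 136 134 145 152 143 144 132 124 124 122 121 122 123]]
```

Run:
```python
from h import *
c=[.4556,.0753]
move_l(c+[.135],.03)
hold(.3);p('start')
for z in(.128,.125,.122,.118,.115,.113,.111,.110,.109,.108):
    move_l(c+[z],.02);hold(.15);p(z)
    f=state()['ft_force']
    if (z>.116 and (f[2]>2.5 or np.hypot(*f[:2])>4)) or f[2]>14:print('STOP');break
```

```text
start 17.56 [0.4556 0.0753 0.135 ] [-0.6  0.5 -1.1] [0.01 0.05 0.02] 0.0161 30.0
0.128 18.21 [0.4557 0.0753 0.1281] [ 0.6 -0.5 -0.9] [-0.01  0.05  0.  ] 0.0158 30.0
0.125 18.66 [0.4556 0.0753 0.125 ] [-0.3 -0.3 -0. ] [-0.02 -0.    0.06] 0.0156 30.0
0.122 19.11 [0.4556 0.0753 0.122 ] [-0.9 -0.5 -1.1] [ 0.02 -0.    0.  ] 0.016 30.0
0.118 19.61 [0.4556 0.0753 0.118 ] [ 0.2 -0.1 -0.1] [-0.01  0.03 -0.03] 0.0161 30.0
0.115 20.06 [0.4556 0.0753 0.115 ] [ 0.4  0.2 -0.9] [-0.01  0.03  0.04] 0.016 30.0
0.113 20.46 [0.4557 0.0753 0.1132] [-0.3  0.8  0.9] [ 0.02  0.01 -0.01] 0.0158 30.0
0.111 20.86 [0.4558 0.0753 0.1112] [ 0.5 -0.1  2.5] [-0.01 -0.07 -0.03] 0.016 30.0
0.11 21.26 [0.4557 0.0753 0.1101] [2.2 0.1 3.3] [ 0.01 -0.12  0.03] 0.0159 30.0
0.109 21.66 [0.4558 0.0753 0.1097] [-0.  -0.3  7.1] [-0.03  0.16  0.02] 0.016 30.0
0.108 22.06 [0.4558 0.0753 0.1096] [-2.4  0.  10.1] [-0.08  0.63 -0.01] 0.0163 30.0
```

Run:
```python
from h import *
hold(.5);p('hold');print(job_done())
```

```text
hold 22.56 [0.4558 0.0753 0.1095] [-2.4 -0.7 10. ] [-0.07  0.6   0.01] 0.0161 30.0
the job is handed in; nothing more can be done
None
```

The job is handed in: the selector is on the three-dot mark, and the gripped stylus is holding the button against its stop at about 10 N (22.6 s used); no verdict came back.

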